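# Set the dust-extraction gate to its third click

### The job

Set the sliding gate of the bench's dust-extraction inlet to its third click, counted from fully shut: with a fingertip behind the upturned end of the blade, push it gently outward, feel the clicks go by and stop as the third drops in, without running past it. Do not pinch the handle, leave the bottle, tin, sanding block and sander where they are, and finish with the hand clear.

Things in the scene. Friction and masses are not known exactly. Their poses are not given: they have to be found in the camera images.
- gate: Dust inlet fixed on the bench: floor flange 156 mm across, steel duct stub, a cast-aluminium blast gate (156 mm along its x, 150 mm along y, 46 to 72 mm above the bench), on top a grey bell mouth 132 mm across with wire guard, 100 mm high in all. Origin on the bench top at the duct's axis; z up; +y is the way the blade slides out (opens).
- gate_roller_top (a point): Top of the brass spring barrel (14 mm across, 97 mm above the bench) of the click roller, beside the blade at the gate's +y edge. Its bracket fills x = 43 to 76 mm, y = 71 to 101 mm of the gate's frame; keep clear of it. Inside, a spring roller drops between ribs on the blade. Does not move with the blade.
- gate_blade (a joint): Blade position in m: 0 shut on its stop, growing outward (gate's +y), end stop 0.091. Clicks every 15 mm: shut 0, first 0.015, second 0.030, THIRD 0.045, then 0.060, 0.075, 0.090. Midway between clicks is a crest; about 8 N takes it over, then the blade jumps up to 7 mm ahead of the finger into the next click and stays. It starts shut, at the first or at the second click.
- gate_handle (a point): Middle of the top edge of the handle's inner face (the face towards the duct), 101.5 mm above the bench, riding with the blade; 133 mm along +y from the gate's origin when shut, 58 mm clear of the casting. Axes as the gate's.
- gate_flange: Upturned bright steel end of the blade, inner half of the handle: 90 mm wide (gate's x), 4 mm thick, from the blade's top face (58.5 mm above the bench) to 101.5 mm. The flat blade, 124 mm wide, 3 mm thick, lies between it and the casting. Axes as the gate's; origin at the gate's origin when shut, moving along y with the joint.
- gate_grip: Red plastic grip strip on the outside of that flange: 92 mm wide, 10 mm thick (137 to 147 mm from the gate's origin when shut), from 56.5 to 104.5 mm above the bench. Same frame as the flange. Fingers on flange and grip at once count as a pinch.
- tin: Closed filler tin with a blue label, 96 mm across, 115 mm high, 0.9 kg, loose; origin at the centre of its underside. Leave alone.
- bottle: White plastic polish bottle with a yellow label and a black cap, 72 mm across, 190 mm high, loose; origin at the centre of its underside. Leave alone.
- block: Hand sanding block, black rubber with a blue grip bar, 127 x 66 mm, 48 mm high, loose; origin at the centre of its underside, long along its y. Leave alone.
- sander: Black air sander with an orange round pad 124 mm across, 118 mm high, its steel hose stub along its x, loose; origin at the centre of its underside. Leave alone.

How it is judged:
At the end, for the whole second after the job is handed in: The blade rests in its third click (joint 0.045 m, within 3.5 mm) and is at rest; tin, bottle, sanding block and sander stand upright (value of joint gate_blade between 0.0415 and 0.0485 m and velocity of joint gate_blade between -0.005 and 0.005 m/s and angle between each of tin, bottle, block, sander's own z axis and vertical below 0.1 rad); the robot touches nothing.
It fails at once if the blade ran past the third click (value of joint gate_blade above 0.054 m).
It fails at once if the handle was pinched: touched on its inner and outer faces at once (contact force between the fingers and gate_flange above 1 N and contact force between the fingers and gate_grip above 1 N).
It fails at once if the gate was forced: pressed with more than 35 N (contact force between the fingers and gate above 35 N).
It fails at once if a bystander was moved by more than 20 mm or lifted (distance of any of tin, bottle, block, sander from where it was at the start of the episode above 0.02 m).
It also fails if it takes over 48 s, if anything falls off the work surface, if the arm or the gripper's body presses on something with over 40 N, if the wrist force passes 120 N, or if a joint passes its speed limit or range.

### The arm

A 6-joint arm with a two-finger parallel gripper is mounted at the origin on the work surface. World frame = base frame: x ahead of the robot, y to its left, z up, the work surface at z = 0. Lengths are in m, angles in rad, forces in N, time in s.
With the tool pointing down it reaches from about 0.3 to 0.775 m from the base axis. Payload 14.6 kg.
Tool frame: the origin (TCP) lies on the centre line of the jaws, within the pads' length; the fingertips stand ctrl.tcp_to_tips ahead of it and the grasp point (between the pads) lies 2 mm behind it (ctrl.tcp_to_tips is the distance from the TCP to the fingertips, in m); z points along the fingers, y is the line along which they close (so a half turn about z gives the same grasp; the last joint's range is limited). The gripper opens to 94 mm and grips with 3 to 60 N. Pads are 16 mm wide; open, the fingers measure 119 mm over their backs; the gripper's body (75 mm by 177 mm) begins 78 mm behind the grasp point.
Start: joints at [1.173, 0.3, 1.521, -0, 1.321, -0.067], TCP at [0.179, 0.52, 0.222] pointing down, gripper open.
Joint ranges: [-3.03, 3.03], [-0.79, 2.21], [0.23, 2.52], [-1.04, 4.18], [0, 3.07], [-2.55, 2.55]. Speed limits (rad/s): [2.22, 2.22, 2.57, 3.14, 3.14, 3.14].

### API

Orientations are given as [roll, pitch, yaw] about the fixed x, y, z axes, in that order (R = Rz(yaw) Ry(pitch) Rx(roll)).
In Python, from station import telemetry, viewer, hand_in, ctrl gives the robot as it stands.
- The arm moves only by the tool step_arm, never from a script. Its argument "plan" is a list of rows, each an object of numbers: "dx", "dy", "dz": the shift along the tool's x, y, z scaled (see below); "rx", "ry", "rz": the turn, a rotation vector about the tool's x, y, z scaled (see below); "claw": the closure, from 0 (fully open) to 1 (shut). In form: [{"dx": .., "dy": .., "dz": .., "rx": .., "ry": .., "rz": .., "claw": ..}, ...]. A call has 1 to 10 rows; each row shifts and turns the commanded pose from where the row before left it, along the tool's axes as they then stand; what a row does not reach is not made up. The controller multiplies each number of a shift by 0.1 m and each number of a turn by 90 degrees. A row lasts 1/10 s, in which the tool goes at most 50 mm and 8.59 degrees, less where a joint would pass 70% of its speed; a pose out of reach is approached as far as the arm can. A call with a number of a shift or a turn outside -1 to 1 is refused whole. A call with a gripper value outside its range is refused whole. The fingers move at their own pace and stop on an object; "grip_force" is the grip in N (left out, the last holds). Time passes only in rows, so rows that do not move let the fingers close. It gives the time, the measured TCP pose, the force, the opening and the grip force at its end, in the units of the state.
- telemetry.get_obs(): the state, without advancing time (a new reading comes with each control period).
- viewer.camera(name): name is "scene" or "top" or "wrist"; returns a dict with "img" (400x640x3 uint8, red, green, blue), "z_map" (400x640 float32, m along the optical axis (not along the pixel's ray), 0 where there is no reading), "fx", "fy", "cx", "cy" (pixels), "dist" ([k1, k2, p1, p2, k3] as OpenCV has them; the pictures are not rectified), "R" (3x3) and "t" (3): a world point X has camera coordinates R X + t; the wrist camera has in their place "tool_from_camera" (4x4, takes a point from camera to tool coordinates, whose origin is the TCP and whose axes are the flange's). Camera axes: x right, y down, z forward; pixel columns grow to the right and rows downward; lengths in m; the calibration is good to about 2 mm. A picture is of the moment at which its call begins: read the wrist's pose just before it.
- hand_in(): hands the job in; it is judged then, once.
Trained networks look in a picture, given as the dict that the camera call returned (one of the last four; its "shot" number tells which), for a name from the list of things; names that differ only in an ending like _2 or _b are one class to them, and where a whole thing is asked for, a point or a joint stands for the part that bears it (a point fixed in the world has none). Each returns a list of dicts, best first, with "score" (0 to 1); they miss things now and then, are a little off and sometimes report something else, mostly with a low value. They report only what shows in the picture. A call takes as long as a camera call.
- viewer.recognise(target, picture): "rect" ([left, top, right, bottom] in pixels, round what is visible of it).
The state is a dict: "time_s": time; "qpos": joint angles; "joint_vel": joint speeds; "tau": joint torques, N m; "ee_pos": TCP position; "eef_rot": TCP orientation; "force": force on the tool from outside, world axes, zero at the start; "moment": the same for the moment, N m; "grip_width": finger opening in m; "grip_force": force on a finger pad.
Only numpy, scipy, OpenCV 4.12 (cv2) and the standard library are available. Lean on these libraries where they do the work, as an engineer would, in place of code of your own. Each camera call takes 0.05 s, during which the arm holds its last target. There are 200 camera calls.

## Working session

There is one attempt and no reset: what is moved stays moved. The work goes in short steps, Python scripts to look and compute and a tool call to move; the robot and the scene stay as the last step left them, time stands still between calls to the robot, and variables do not carry over. Pictures are saved under pics/ and viewed, at most 10 in all, crops included, and the job is handed in when it is done.

Besides the shell and the picture viewer there is one more tool, called after ">>>" by a JSON object that holds its "method" and its "body", one argument or row to a line. step_arm: Moves the arm, as the interface text tells. Shifts and turns lie within -1 to 1; 1 stands for 0.1 m of shift or 90 degrees of turn. Its arguments: {"type":"object","properties":{"plan":{"type":"array"},"grip_force":{"type":"number"}},"required":["plan"]}

```bash
mkdir -p pics
cat > h.py <<'E'
import numpy as np, cv2
from station import telemetry, viewer, hand_in, ctrl
from scipy.spatial.transform import Rotation as Ro
def cloud(p, obs=None):
    h,w=p["z_map"].shape
    u,v=np.meshgrid(np.arange(w,dtype=np.float64),np.arange(h,dtype=np.float64))
    K=np.array([[p["fx"],0,p["cx"]],[0,p["fy"],p["cy"]],[0,0,1]])
    n=cv2.undistortPoints(np.stack([u,v],-1).reshape(-1,1,2),K,np.array(p["dist"],float)).reshape(h,w,2)
    z=p["z_map"]; X=np.dstack([n*z[...,None],z])
    if "R" in p: X=(X-np.array(p["t"]))@np.array(p["R"])
    else:
        T=np.array(p["tool_from_camera"]); X=X@T[:3,:3].T+T[:3,3]
        X=X@Ro.from_euler('xyz',obs["eef_rot"]).as_matrix().T+np.array(obs["ee_pos"])
    X[z==0]=np.nan
    return X
def save(p,name): cv2.imwrite("pics/"+name,p["img"][...,::-1])
E
python3 - <<'E'
from h import *
o=telemetry.get_obs(); print({k:np.round(v,3).tolist() for k,v in o.items()}, ctrl.tcp_to_tips)
for n in ["top","scene"]:
    p=viewer.camera(n); save(p,n+"0.png"); X=cloud(p); np.savez(n+"0.npz",X=X,img=p["img"])
    for t in ["gate","gate_flange","gate_grip","tin","bottle","block","sander"]:
        for r in viewer.recognise(t,p)[:2]:
            l,a,b,c=map(int,r["rect"]); q=X[a:c,l:b].reshape(-1,3); q=q[q[:,2]>.02]
            print(n,t,round(r["score"],2),[l,a,b,c],np.round(np.nanmedian(q,0),3) if len(q) else None)
E
```

```text
{'time_s': 0.0, 'qpos': [1.173, 0.3, 1.522, 0.0, 1.321, -0.067], 'joint_vel': [0.001, 0.001, -0.002, 0.0, 0.001, 0.0], 'tau': [0.001, -53.178, -35.275, 0.071, 0.024, -0.0], 'ee_pos': [0.179, 0.52, 0.222], 'eef_rot': [-3.14, -0.0, 2.811], 'force': [-0.484, 0.163, 0.366], 'moment': [0.015, -0.016, -0.059], 'grip_force': 0.0, 'grip_width': 0.094} 0.017
top gate 0.7 [222, 146, 358, 244] [ 0.609 -0.039  0.073]
top gate_flange 0.69 [228, 156, 242, 209] [0.625 0.069 0.086]
top gate_grip 0.54 [220, 153, 237, 205] [0.619 0.073 0.104]
top gate_grip 0.49 [239, 93, 308, 145] [0.756 0.007 0.029]
top tin 0.91 [338, 86, 391, 149] [ 0.743 -0.163  0.115]
top bottle 0.55 [385, 188, 432, 232] [ 0.567 -0.235  0.133]
top block 0.9 [240, 92, 308, 147] [0.756 0.006 0.029]
top sander 0.6 [292, 260, 369, 321] [ 0.425 -0.118  0.103]
scene gate 0.78 [263, 140, 374, 251] [ 0.622 -0.066  0.07 ]
scene gate 0.39 [340, 140, 372, 166] [0.625 0.067 0.092]
scene gate_flange 0.79 [332, 144, 372, 175] [0.623 0.064 0.073]
scene gate_grip 0.61 [293, 140, 372, 214] [ 0.618 -0.024  0.07 ]
scene gate_grip 0.49 [339, 142, 371, 162] [0.621 0.068 0.098]
scene tin 0.93 [334, 234, 385, 306] [ 0.761 -0.189  0.113]
scene bottle 0.8 [226, 219, 277, 290] [ 0.587 -0.264  0.122]
scene block 0.92 [363, 193, 421, 246] [ 0.764 -0.013  0.03 ]
scene block 0.58 [342, 140, 372, 170] [0.632 0.065 0.087]
scene sander 0.73 [291, 141, 374, 218] [ 0.618 -0.027  0.07 ]
scene sander 0.71 [206, 151, 262, 229] [ 0.44  -0.143  0.073]
```

Run:
```python
from h import *
im=cv2.imread("pics/top0.png")[70:340,200:460]; cv2.imwrite("pics/a.png",cv2.resize(im,None,fx=2.2,fy=2.2,interpolation=3))
d=np.load("top0.npz");X=d["X"];im=d["img"].astype(float)
P=X.reshape(-1,3); C=im.reshape(-1,3)
w=(P[:,0]>.53)&(P[:,0]<.7)&(P[:,1]>-.13)&(P[:,1]<.11)
red=w&(P[:,2]>.09)&(C[:,0]>1.7*C[:,1])&(C[:,0]>80); print("red",red.sum(),P[red].mean(0),P[red].min(0),P[red].max(0))
print("red rect",cv2.minAreaRect((P[red,:2]*1000).astype(np.float32)))
bell=w&(P[:,2]>.092)&(P[:,2]<.11)&(P[:,1]<.035)
print("bell",cv2.minEnclosingCircle((P[bell,:2]*1000).astype(np.float32)),bell.sum())
m=w&(P[:,2]>.066)&(P[:,2]<.078); print("cast",cv2.minAreaRect((P[m,:2]*1000).astype(np.float32)),m.sum())
```

```text
red 273 [0.62605301 0.0771185  0.10555993] [0.58202673 0.0656106  0.10178368] [0.67067738 0.08920944 0.10976767]
red rect ((626.5855712890625, 77.46572875976562), (10.214653968811035, 90.22968292236328), 80.44500732421875)
bell ((618.3973999023438, -57.15428924560547), 86.78062438964844) 1720
cast ((609.2154541015625, -30.114471435546875), (222.0753173828125, 156.51449584960938), 80.27949523925781) 1969
```

View pics/a.png

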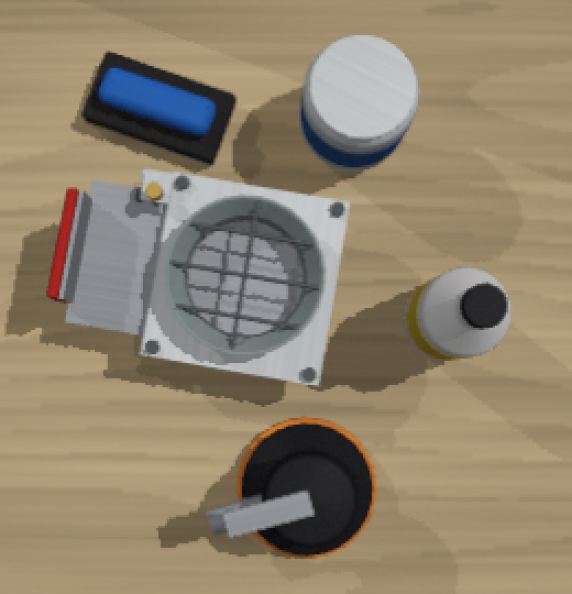

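The picture shows the blade out to the left (world +y), the red grip at about (62, 245), the brass roller barrel at (153, 190), the casting on the right, and bystanders well away from the slot. Next I fit the gate's frame.

```bash
cat > fit.py <<'E'
from h import *
from scipy.optimize import least_squares
for n in ["top","scene"]:
    d=np.load(n+"0.npz");P=d["X"].reshape(-1,3);C=d["img"].astype(float).reshape(-1,3)
    a=np.radians(80.4); ey=np.array([np.cos(a),np.sin(a)]); ex=np.array([ey[1],-ey[0]])
    G=np.c_[P[:,:2]@ex,P[:,:2]@ey]*1000; Z=P[:,2]*1000
    c0=np.array([.61,-.058]); c=np.array([c0@ex,c0@ey])*1000
    w=(abs(G[:,0]-c[0])<85)&(abs(G[:,1]-c[1])<85)
    cast=w&(abs(Z-72)<4); bell=w&(Z>94)&(Z<106)&(np.hypot(*(G-c).T)<80)
    for nm,m in [("cast",cast),("bell",bell)]:
        lo,hi=np.percentile(G[m],[.7,99.3],axis=0); print(n,nm,m.sum(),"centre",(lo+hi)/2,"size",hi-lo,"z",np.median(Z[m]))
    red=(C[:,0]>1.7*C[:,1])&(C[:,0]>80)&(Z>95)&(abs(G[:,0]-c[0])<70)&(G[:,1]>c[1]+90)
    q=G[red];lo,hi=np.percentile(q,[2,98],axis=0);print(n,"grip",red.sum(),(lo+hi)/2,hi-lo,"slope",np.degrees(np.polyfit(q[:,0],q[:,1],1)[0]))
E
python3 fit.py
```

```text
top cast 2343 centre [605.46204946  32.27854337] size [155.49346275 144.74118174] z 73.17653476700573
top bell 1531 centre [605.19398345  30.24113816] size [126.65194235 126.61466976] z 99.2986723858459
top grip 273 [604.74747133 180.84127262] [85.62317076  9.29917304] slope -0.17840555818355378
scene cast 1598 centre [607.85355905  35.55101753] size [155.01851965 151.23161274] z 70.30353132516834
scene bell 743 centre [607.59534857  29.01134383] size [127.2542074  123.70720896] z 96.69154401879872
scene grip 130 [609.20436199 177.39036627] [88.00726445  8.98620254] slope -0.11691455037457206
```

>>> {"method": "step_arm", "body": {
  "plan": [
    {"dx":-0.285,"dy":-0.158,"dz":0,"claw":1},
    {"dx":-0.285,"dy":-0.158,"dz":0,"claw":1},
    {"dx":-0.285,"dy":-0.158,"dz":0,"claw":1},
    {"dx":-0.285,"dy":-0.158,"dz":0,"claw":1},
    {"dx":-0.285,"dy":-0.158,"dz":0,"claw":1},
    {"dx":-0.285,"dy":-0.158,"dz":0,"claw":1},
    {"dx":-0.285,"dy":-0.158,"dz":0,"claw":1},
    {"dx":-0.285,"dy":-0.158,"dz":0,"claw":1},
    {"dx":-0.285,"dy":-0.158,"dz":0,"claw":1},
    {"dx":-0.285,"dy":-0.158,"dz":0,"claw":1}
  ],
  "grip_force": 30
}}

```text
$.plan[0]: bad value
```

>>> {"method": "step_arm", "body": {
  "plan": [
    {"dx":-0.285,"dy":-0.158,"dz":0,"claw":1},
    {"dx":-0.285,"dy":-0.158,"dz":0,"claw":1},
    {"dx":-0.285,"dy":-0.158,"dz":0,"claw":1},
    {"dx":-0.285,"dy":-0.158,"dz":0,"claw":1},
    {"dx":-0.285,"dy":-0.158,"dz":0,"claw":1},
    {"dx":-0.285,"dy":-0.158,"dz":0,"claw":1},
    {"dx":-0.285,"dy":-0.158,"dz":0,"claw":1},
    {"dx":-0.285,"dy":-0.158,"dz":0,"claw":1},
    {"rz":-0.052,"claw":1},
    {"rz":-0.052,"claw":1}
  ]
}}

```text
$.plan[0]: bad value
```

```bash
python3 - <<'E'
from h import *
o=telemetry.get_obs(); print({k:np.round(o[k],4).tolist() for k in ["time_s","ee_pos","eef_rot","force","grip_width","qpos"]})
p=viewer.camera("wrist"); save(p,"w1.png"); X=cloud(p,o); np.savez("wrist0.npz",X=X,img=p["img"]); print(np.round(p["tool_from_camera"],3))
for t in ["gate","gate_flange","gate_grip","gate_roller_top","gate_handle"]:
    for r in viewer.recognise(t,p)[:2]: print(t,round(r["score"],2),np.round(r["rect"]))
E
sed -i 's/\["top","scene"\]/["wrist"]/' fit.py; python3 fit.py
```

```text
{'time_s': 0.8, 'ee_pos': [0.1786, 0.5202, 0.2225], 'eef_rot': [-3.1416, 0.0, 2.8108], 'force': [-1.0416, -0.119, 0.188], 'grip_width': 0.0939, 'qpos': [1.1734, 0.2999, 1.521, -0.0, 1.3207, -0.0666]}
[[ 0.001 -0.963 -0.271  0.079]
 [ 1.     0.001 -0.     0.   ]
 [ 0.    -0.271  0.963 -0.162]
 [ 0.     0.     0.     1.   ]]Traceback (most recent call last):
  File "fit.py", line 11, in <module>
    lo,hi=np.percentile(G[m],[.7,99.3],axis=0); print(n,nm,m.sum(),"centre",(lo+hi)/2,"size",hi-lo,"z",np.median(Z[m]))
          ~~~~~~~~~~~~~^^^^^^^^^^^^^^^^^^^^^^^
    return _quantile_unchecked(
        a, q, axis, out, overwrite_input, method, keepdims, weights)
    return _ureduce(a,
                    func=_quantile_ureduce_func,
    ...<5 lines>...
                    overwrite_input=overwrite_input,
                    method=method)
    r = func(a, **kwargs)
    result = _quantile(arr,
                       quantiles=q,
    ...<2 lines>...
                       out=out,
                       weights=wgt)
    slices_having_nans = np.isnan(arr[-1, ...])
                                  ~~~^^^^^^^^^
IndexError: index -1 is out of bounds for axis 0 with size 0
```

View pics/w1.png

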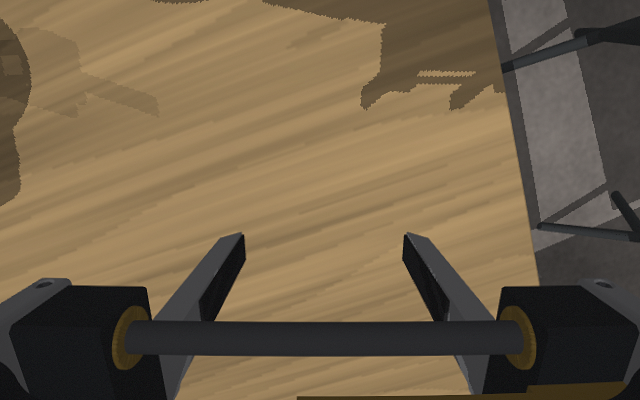

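The image shows only the bench, its edge and the open fingers: the arm has not moved, because the rows were refused. I'll give every key.

>>> {"method": "step_arm", "body": {
  "plan": [
    {"dx":-0.285,"dy":-0.158,"dz":0,"rx":0,"ry":0,"rz":0,"claw":1},
    {"dx":-0.285,"dy":-0.158,"dz":0,"rx":0,"ry":0,"rz":0,"claw":1},
    {"dx":-0.285,"dy":-0.158,"dz":0,"rx":0,"ry":0,"rz":0,"claw":1},
    {"dx":-0.285,"dy":-0.158,"dz":0,"rx":0,"ry":0,"rz":0,"claw":1},
    {"dx":-0.285,"dy":-0.158,"dz":0,"rx":0,"ry":0,"rz":0,"claw":1},
    {"dx":-0.285,"dy":-0.158,"dz":0,"rx":0,"ry":0,"rz":0,"claw":1},
    {"dx":-0.285,"dy":-0.158,"dz":0,"rx":0,"ry":0,"rz":0,"claw":1},
    {"dx":-0.285,"dy":-0.158,"dz":0,"rx":0,"ry":0,"rz":0,"claw":1},
    {"dx":-0.285,"dy":-0.158,"dz":0,"rx":0,"ry":0,"rz":0,"claw":1},
    {"dx":-0.285,"dy":-0.158,"dz":0,"rx":0,"ry":0,"rz":0,"claw":1}
  ],
  "grip_force": 30
}}

```text
time_s: 2.1
ee_pos: [0.3976, 0.2771, 0.2226]
eef_rot: [3.141, 0.0, 2.811]
force: [0.5, -0.5, 0.7]
grip_width: 0.0171
grip_force: 0.0
```

>>> {"method": "step_arm", "body": {
  "plan": [
    {"dx":-0.315,"dy":-0.176,"dz":0,"rx":0,"ry":0,"rz":0,"claw":1},
    {"dx":-0.315,"dy":-0.176,"dz":0,"rx":0,"ry":0,"rz":0,"claw":1},
    {"dx":-0.315,"dy":-0.176,"dz":0,"rx":0,"ry":0,"rz":0,"claw":1},
    {"dx":-0.315,"dy":-0.176,"dz":0,"rx":0,"ry":0,"rz":0,"claw":1},
    {"dx":-0.315,"dy":-0.176,"dz":0,"rx":0,"ry":0,"rz":0,"claw":1},
    {"dx":-0.315,"dy":-0.176,"dz":0,"rx":0,"ry":0,"rz":0,"claw":1},
    {"dx":-0.315,"dy":-0.176,"dz":0,"rx":0,"ry":0,"rz":0,"claw":1},
    {"dx":-0.315,"dy":-0.176,"dz":0,"rx":0,"ry":0,"rz":0,"claw":1},
    {"dx":0,"dy":0,"dz":0,"rx":0,"ry":0,"rz":-0.052,"claw":1},
    {"dx":0,"dy":0,"dz":0,"rx":0,"ry":0,"rz":-0.052,"claw":1}
  ]
}}

```text
time_s: 3.1
ee_pos: [0.5899, 0.0622, 0.222]
eef_rot: [-3.141, -0.001, 2.976]
force: [-0.1, 0.0, 0.1]
grip_width: 0.0008
grip_force: 0.0
```

```bash
python3 - <<'E'
from h import *
o=telemetry.get_obs(); print({k:np.round(o[k],4).tolist() for k in ["time_s","ee_pos","eef_rot","force","grip_width","qpos"]})
p=viewer.camera("wrist"); save(p,"w2.png"); X=cloud(p,o); np.savez("wrist0.npz",X=X,img=p["img"])
for t in ["gate","gate_flange","gate_grip"]:
    for r in viewer.recognise(t,p)[:1]: print(t,round(r["score"],2),np.round(r["rect"]))
E
python3 fit.py
```

```text
{'time_s': 3.1, 'ee_pos': [0.5899, 0.0622, 0.222], 'eef_rot': [-3.1415, -0.0006, 2.9758], 'force': [-0.1239, 0.0165, 0.1433], 'grip_width': 0.0008, 'qpos': [0.0433, 0.3973, 1.3916, 0.0, 1.3533, -1.3617]}
gate 0.74 [110. 140. 349. 294.]
gate_grip 0.68 [336. 182. 355. 250.]
wrist cast 7182 centre [604.43004992  32.40356001] size [154.44480139 143.2104406 ] z 72.0752983901618
wrist bell 5012 centre [604.89152465  29.58503101] size [126.25387424 125.86204436] z 98.41453514571901
wrist grip 579 [588.57359669 179.42012882] [57.0932128   9.43445215] slope 2.4915076604856345
```

View pics/w2.png

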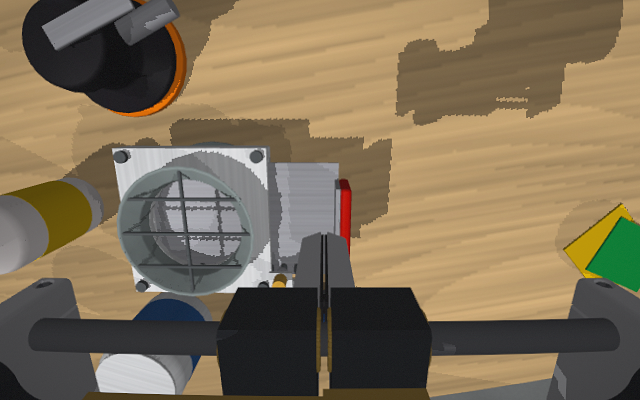

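The grip shows at about (345, 215) and the bell mouth at (186, 230). My fit window clipped the casting, so I'll refit with a proper one.

```bash
cat > fit2.py <<'E'
from h import *
from scipy.optimize import least_squares
for n in ["top","scene","wrist"]:
    d=np.load(n+"0.npz");P=d["X"].reshape(-1,3);C=d["img"].astype(float).reshape(-1,3)
    a=np.radians(80.4); ey=np.array([np.cos(a),np.sin(a)]); ex=np.array([ey[1],-ey[0]])
    G=np.c_[P[:,:2]@ex,P[:,:2]@ey]*1000; Z=P[:,2]*1000
    x=G[:,0]-605; y=G[:,1]
    print(n)
    for lo,hi in [(-70,-45),(-40,-15),(-10,15)]:
        s=(x>lo)&(x<hi)
        c=s&(abs(Z-72)<5)&(y>-80)&(y<125); b=s&(abs(Z-100)<6)&(y>-80)&(y<125)
        bl=s&(abs(Z-58)<5)&(y>90)&(y<200)
        red=s&(C[:,0]>1.7*C[:,1])&(C[:,0]>80)&(Z>98)&(y>130)
        print(" strip",lo,hi,*[(k,np.round(np.percentile(y[m],[.5,99.5]),1).tolist(),round(float(np.median(Z[m])),1)) for k,m in [("cast",c),("bell",b),("blade",bl),("grip",red)] if m.sum()>5])
    m=(abs(Z-100)<6)&(np.hypot(x,y-25)<85); q=np.c_[x,y][m]
    print(" bell circle",cv2.minEnclosingCircle(q.astype(np.float32)),np.percentile(q,[.5,99.5],axis=0).round(1).tolist())
E
python3 fit2.py
```

```text
top
 strip -70 -45 ('cast', [-44.4, 104.7], 73.2) ('bell', [-13.9, 72.4], 99.2) ('blade', [107.4, 175.8], 59.8)
 strip -40 -15 ('cast', [-44.8, 105.0], 73.3) ('bell', [-31.5, 92.0], 99.4) ('blade', [107.1, 172.2], 59.9) ('grip', [176.1, 185.3], 105.6)
 strip -10 15 ('cast', [-45.0, 104.9], 73.1) ('bell', [-34.7, 95.0], 99.5) ('blade', [107.3, 172.1], 59.8) ('grip', [175.9, 186.0], 105.4)
 bell circle ((0.3417136073112488, 29.977569580078125), 65.42134857177734) [[-63.5, -33.6], [63.9, 93.8]]
scene
 strip -70 -45 ('cast', [-48.4, 101.6], 70.5) ('bell', [-12.9, 67.0], 96.8) ('blade', [113.3, 173.1], 56.6)
 strip -40 -15 ('cast', [-48.5, 72.2], 70.3) ('bell', [-33.5, 88.0], 96.6) ('blade', [120.1, 170.2], 56.8) ('grip', [172.7, 181.2], 102.2)
 strip -10 15 ('cast', [-48.2, 76.4], 70.3) ('bell', [-37.9, 91.8], 96.6) ('blade', [115.9, 170.0], 56.5) ('grip', [172.6, 182.2], 102.5)
 bell circle ((2.4206948280334473, 26.849536895751953), 66.12065887451172) [[-61.2, -37.2], [66.4, 91.0]]
wrist
 strip -70 -45 ('cast', [-45.2, 104.0], 72.1) ('bell', [-14.5, 73.3], 98.9) ('blade', [103.3, 174.3], 58.4) ('grip', [177.1, 181.6], 103.1)
 strip -40 -15 ('cast', [-45.0, 104.0], 72.0) ('bell', [-32.4, 91.1], 98.4) ('blade', [103.3, 169.7], 58.5) ('grip', [174.7, 184.0], 104.2)
 strip -10 15 ('cast', [-20.3, 104.0], 72.0) ('bell', [-35.5, 93.6], 98.5) ('blade', [103.3, 169.9], 58.5) ('grip', [175.0, 184.4], 104.1)
 bell circle ((0.01718827523291111, 28.57762336730957), 66.30282592773438) [[-63.3, -34.4], [63.2, 92.7]]
```

>>> {"method": "step_arm", "body": {
  "plan": [
    {"dx":-0.12,"dy":-0.1,"dz":0,"rx":0,"ry":0,"rz":0,"claw":1},
    {"dx":-0.12,"dy":-0.1,"dz":0,"rx":0,"ry":0,"rz":0,"claw":1},
    {"dx":0,"dy":0,"dz":0.2,"rx":0,"ry":0,"rz":0,"claw":1},
    {"dx":0,"dy":0,"dz":0.2,"rx":0,"ry":0,"rz":0,"claw":1},
    {"dx":0,"dy":0,"dz":0.2,"rx":0,"ry":0,"rz":0,"claw":1},
    {"dx":0,"dy":0,"dz":0.2,"rx":0,"ry":0,"rz":0,"claw":1},
    {"dx":0,"dy":0,"dz":0.1,"rx":0,"ry":0,"rz":0,"claw":1}
  ]
}}

```text
time_s: 4.0
ee_pos: [0.6098, 0.0385, 0.1305]
eef_rot: [-3.141, -0.002, 2.973]
force: [0.2, -0.7, -0.2]
grip_width: 0.0005
grip_force: 0.0
```

```bash
python3 - <<'E'
from h import *
o=telemetry.get_obs(); print({k:np.round(o[k],4).tolist() for k in ["time_s","ee_pos","eef_rot","force","grip_width"]})
p=viewer.camera("wrist"); save(p,"w3.png"); X=cloud(p,o); np.savez("wrist0.npz",X=X,img=p["img"])
E
python3 fit2.py|sed -n '/wrist/,$p'
```

```text
{'time_s': 4.0, 'ee_pos': [0.6098, 0.0385, 0.1305], 'eef_rot': [-3.1411, -0.0021, 2.9729], 'force': [0.1515, -0.6892, -0.1751], 'grip_width': 0.0005}
wrist
 strip -70 -45 ('cast', [-45.2, 104.0], 72.1) ('bell', [-14.6, 74.5], 98.9) ('blade', [103.4, 174.4], 58.4) ('grip', [174.6, 182.7], 101.9)
 strip -40 -15 ('cast', [-44.8, 104.1], 72.0) ('bell', [-32.8, 90.8], 98.4) ('blade', [103.4, 170.5], 58.5) ('grip', [174.6, 184.5], 104.1)
 strip -10 15 ('cast', [-20.2, 104.1], 72.0) ('bell', [-35.7, 93.6], 98.4) ('blade', [103.4, 170.5], 58.5) ('grip', [174.5, 184.3], 104.2)
 bell circle ((-0.48642498254776, 28.73895835876465), 65.94087982177734) [[-64.0, -34.8], [53.1, 92.9]]
```

View pics/w3.png

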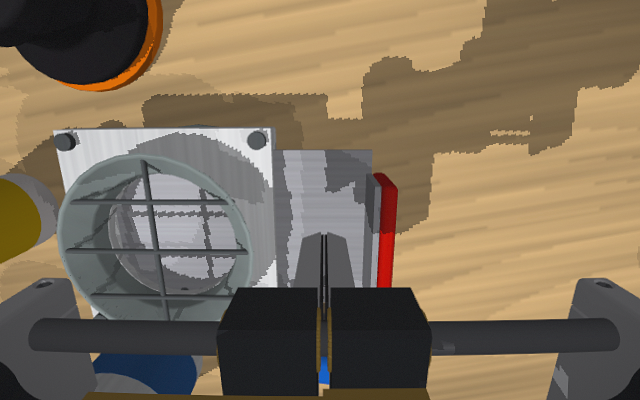

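The fingers at (323, 240) hang free between the casting edge (column 273) and the steel flange (columns 372–380), with the red grip at (387, 230). The cameras put the blade near 8 mm, between clicks, so I'll feel for it.

>>> {"method": "step_arm", "body": {
  "plan": [
    {"dx":0,"dy":0,"dz":0.15,"rx":0,"ry":0,"rz":0,"claw":1},
    {"dx":0,"dy":0,"dz":0.15,"rx":0,"ry":0,"rz":0,"claw":1},
    {"dx":0,"dy":0,"dz":0.15,"rx":0,"ry":0,"rz":0,"claw":1},
    {"dx":0,"dy":0.03,"dz":0,"rx":0,"ry":0,"rz":0,"claw":1},
    {"dx":0,"dy":0.03,"dz":0,"rx":0,"ry":0,"rz":0,"claw":1},
    {"dx":0,"dy":0.03,"dz":0,"rx":0,"ry":0,"rz":0,"claw":1},
    {"dx":0,"dy":0.03,"dz":0,"rx":0,"ry":0,"rz":0,"claw":1},
    {"dx":0,"dy":0,"dz":0,"rx":0,"ry":0,"rz":0,"claw":1}
  ]
}}

```text
time_s: 4.85
ee_pos: [0.612, 0.0518, 0.0879]
eef_rot: [3.141, 0.001, 2.975]
force: [0.0, -0.3, -0.3]
grip_width: 0.0005
grip_force: 0.0
```

>>> {"method": "step_arm", "body": {
  "plan": [
    {"dx":0,"dy":0.02,"dz":0,"rx":0,"ry":0,"rz":0,"claw":1},
    {"dx":0,"dy":0,"dz":0,"rx":0,"ry":0,"rz":0,"claw":1}
  ]
}}

```text
time_s: 5.05
ee_pos: [0.6122, 0.0534, 0.0876]
eef_rot: [3.142, 0.0, 2.974]
force: [-0.5, -0.2, -1.1]
grip_width: 0.0006
grip_force: 0.0
```

>>> {"method": "step_arm", "body": {
  "plan": [
    {"dx":0,"dy":0.015,"dz":0,"rx":0,"ry":0,"rz":0,"claw":1},
    {"dx":0,"dy":0,"dz":0,"rx":0,"ry":0,"rz":0,"claw":1}
  ]
}}

```text
time_s: 5.25
ee_pos: [0.6124, 0.0548, 0.0875]
eef_rot: [3.142, -0.0, 2.974]
force: [-0.3, -0.1, 0.8]
grip_width: 0.0007
grip_force: 0.0
```

>>> {"method": "step_arm", "body": {
  "plan": [
    {"dx":0,"dy":0.015,"dz":0,"rx":0,"ry":0,"rz":0,"claw":1},
    {"dx":0,"dy":0,"dz":0,"rx":0,"ry":0,"rz":0,"claw":1}
  ]
}}

```text
time_s: 5.45
ee_pos: [0.6127, 0.0563, 0.0874]
eef_rot: [3.142, 0.0, 2.974]
force: [-0.1, 0.3, 0.4]
grip_width: 0.0003
grip_force: 0.0
```

>>> {"method": "step_arm", "body": {
  "plan": [
    {"dx":0,"dy":0.015,"dz":0,"rx":0,"ry":0,"rz":0,"claw":1},
    {"dx":0,"dy":0,"dz":0,"rx":0,"ry":0,"rz":0,"claw":1}
  ]
}}

```text
time_s: 5.65
ee_pos: [0.6129, 0.0578, 0.0874]
eef_rot: [3.142, 0.0, 2.974]
force: [0.6, 0.4, 0.7]
grip_width: 0.0002
grip_force: 0.0
```

>>> {"method": "step_arm", "body": {
  "plan": [
    {"dx":0,"dy":0.015,"dz":0,"rx":0,"ry":0,"rz":0,"claw":1},
    {"dx":0,"dy":0,"dz":0,"rx":0,"ry":0,"rz":0,"claw":1}
  ]
}}

```text
time_s: 5.85
ee_pos: [0.6131, 0.0593, 0.0874]
eef_rot: [3.142, -0.0, 2.974]
force: [0.2, 0.5, 0.2]
grip_width: 0.0001
grip_force: 0.0
```

>>> {"method": "step_arm", "body": {
  "plan": [
    {"dx":0,"dy":0.015,"dz":0,"rx":0,"ry":0,"rz":0,"claw":1},
    {"dx":0,"dy":0,"dz":0,"rx":0,"ry":0,"rz":0,"claw":1}
  ]
}}

```text
time_s: 6.05
ee_pos: [0.6134, 0.0608, 0.0875]
eef_rot: [-3.142, 0.0, 2.974]
force: [0.3, 0.2, 0.5]
grip_width: 0.0005
grip_force: 0.0
```

>>> {"method": "step_arm", "body": {
  "plan": [
    {"dx":0,"dy":0.015,"dz":0,"rx":0,"ry":0,"rz":0,"claw":1},
    {"dx":0,"dy":0,"dz":0,"rx":0,"ry":0,"rz":0,"claw":1}
  ]
}}

```text
time_s: 6.25
ee_pos: [0.6137, 0.0623, 0.0875]
eef_rot: [3.142, 0.0, 2.974]
force: [0.0, -0.0, -0.5]
grip_width: 0.0002
grip_force: 0.0
```

```bash
cat > look.py <<'E'
from h import *
import sys,subprocess
o=telemetry.get_obs(); p=viewer.camera("wrist"); X=cloud(p,o); np.savez("wrist0.npz",X=X,img=p["img"])
if len(sys.argv)>1: save(p,sys.argv[1])
print(o["time_s"],"tcp yG",o["ee_pos"][0]*166.77+o["ee_pos"][1]*986)
print(subprocess.run("python3 fit2.py|sed -n '/wrist/,$p'",shell=True,capture_output=True,text=True).stdout)
E
python3 look.py w4.png
```

```text
6.25 tcp yG 163.73846536024666
wrist
 strip -70 -45 ('cast', [-21.1, 104.6], 72.1) ('bell', [-1.4, 74.9], 98.7) ('blade', [102.7, 181.0], 58.5) ('grip', [182.1, 189.8], 101.6)
 strip -40 -15 ('cast', [-16.6, 104.7], 72.1) ('bell', [-2.2, 91.6], 98.5) ('blade', [103.0, 177.0], 58.5) ('grip', [181.2, 191.1], 104.2)
 strip -10 15 ('cast', [-20.2, 104.6], 72.1) ('bell', [-12.7, 94.3], 98.4) ('blade', [102.8, 148.4], 58.6) ('grip', [181.3, 191.1], 104.1)
 bell circle ((0.3855676054954529, 30.104066848754883), 65.77747344970703) [[-64.4, -9.8], [63.2, 93.7]]
```

View pics/w4.png

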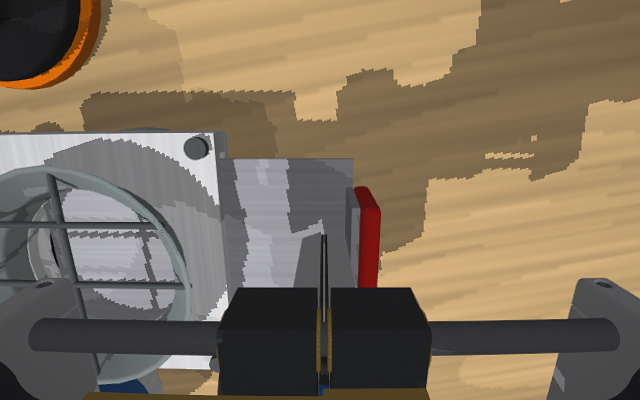

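The finger is now close behind the flange (around (345, 250)), and the grip at (368, 240) has moved about 6.5 mm. The blade sits near 15 mm, which is the first click. I keep pushing in small steps.

>>> {"method": "step_arm", "body": {
  "plan": [
    {"dx":0,"dy":0.015,"dz":0,"rx":0,"ry":0,"rz":0,"claw":1},
    {"dx":0,"dy":0,"dz":0,"rx":0,"ry":0,"rz":0,"claw":1}
  ]
}}

```text
time_s: 6.5
ee_pos: [0.6138, 0.0633, 0.0874]
eef_rot: [-3.141, -0.0, 2.974]
force: [-0.6, -2.9, 0.2]
grip_width: 0.0004
grip_force: 2.0
```

>>> {"method": "step_arm", "body": {
  "plan": [
    {"dx":0,"dy":0.015,"dz":0,"rx":0,"ry":0,"rz":0,"claw":1},
    {"dx":0,"dy":0,"dz":0,"rx":0,"ry":0,"rz":0,"claw":1}
  ]
}}

```text
time_s: 6.7
ee_pos: [0.6141, 0.0645, 0.0874]
eef_rot: [-3.141, -0.0, 2.974]
force: [-1.3, -5.6, 0.1]
grip_width: 0.0004
grip_force: 2.8
```

>>> {"method": "step_arm", "body": {
  "plan": [
    {"dx":0,"dy":0.015,"dz":0,"rx":0,"ry":0,"rz":0,"claw":1},
    {"dx":0,"dy":0,"dz":0,"rx":0,"ry":0,"rz":0,"claw":1}
  ]
}}

```text
time_s: 6.9
ee_pos: [0.6144, 0.0662, 0.0874]
eef_rot: [-3.141, -0.0, 2.974]
force: [-1.3, -4.5, 0.5]
grip_width: 0.0001
grip_force: 2.2
```

>>> {"method": "step_arm", "body": {
  "plan": [
    {"dx":0,"dy":0.015,"dz":0,"rx":0,"ry":0,"rz":0,"claw":1},
    {"dx":0,"dy":0,"dz":0,"rx":0,"ry":0,"rz":0,"claw":1}
  ]
}}

```text
time_s: 7.1
ee_pos: [0.6147, 0.0682, 0.0875]
eef_rot: [3.141, 0.0, 2.974]
force: [-0.2, -2.4, 0.4]
grip_width: 0.0004
grip_force: 1.3
```

>>> {"method": "step_arm", "body": {
  "plan": [
    {"dx":0,"dy":0.015,"dz":0,"rx":0,"ry":0,"rz":0,"claw":1},
    {"dx":0,"dy":0,"dz":0,"rx":0,"ry":0,"rz":0,"claw":1}
  ]
}}

```text
time_s: 7.3
ee_pos: [0.615, 0.0699, 0.0874]
eef_rot: [3.141, 0.0, 2.974]
force: [-0.2, -0.1, -0.2]
grip_width: 0.0003
grip_force: 0.2
```

```bash
python3 look.py
```

```text
7.3 tcp yG 171.46477139135033
wrist
 strip -70 -45 ('cast', [-12.4, 104.5], 72.1) ('bell', [7.9, 74.6], 98.8) ('blade', [102.3, 188.0], 58.5) ('grip', [189.4, 196.6], 101.8)
 strip -40 -15 ('cast', [-16.7, 104.6], 72.1) ('bell', [5.4, 92.0], 98.5) ('blade', [102.8, 184.1], 58.5) ('grip', [188.3, 198.1], 104.2)
 strip -10 15 ('cast', [-20.5, 104.4], 72.1) ('bell', [-4.9, 94.4], 98.5) ('blade', [102.6, 156.1], 58.6) ('grip', [188.2, 197.9], 104.1)
 bell circle ((0.07529035955667496, 30.077754974365234), 65.46521759033203) [[-64.4, -2.7], [62.1, 93.8]]
```

>>> {"method": "step_arm", "body": {
  "plan": [
    {"dx":0,"dy":0.015,"dz":0,"rx":0,"ry":0,"rz":0,"claw":1},
    {"dx":0,"dy":0,"dz":0,"rx":0,"ry":0,"rz":0,"claw":1},
    {"dx":0,"dy":0,"dz":0,"rx":0,"ry":0,"rz":0,"claw":1}
  ]
}}

```text
time_s: 7.65
ee_pos: [0.6152, 0.0712, 0.0875]
eef_rot: [3.141, 0.0, 2.974]
force: [-0.7, -0.2, 0.0]
grip_width: 0.0007
grip_force: 0.0
```

```bash
python3 look.py
```

```text
7.65 tcp yG 172.7451817035389
wrist
 strip -70 -45 ('cast', [-11.2, 104.5], 72.1) ('bell', [9.0, 74.9], 98.9) ('blade', [102.4, 195.8], 58.5) ('grip', [197.3, 204.9], 101.4)
 strip -40 -15 ('cast', [-16.7, 104.6], 72.1) ('bell', [6.5, 91.6], 98.5) ('blade', [102.8, 192.0], 58.5) ('grip', [196.2, 206.0], 104.2)
 strip -10 15 ('cast', [-20.4, 104.5], 72.1) ('bell', [-4.0, 94.4], 98.5) ('blade', [102.4, 192.0], 58.6) ('grip', [196.3, 205.6], 104.0)
 bell circle ((-0.5951743721961975, 32.102508544921875), 65.34529876708984) [[-64.5, -1.3], [62.0, 93.8]]
```

The blade jumped to about 29.5 mm, the second click. One more crest to go.

>>> {"method": "step_arm", "body": {
  "plan": [
    {"dx":0,"dy":0.03,"dz":0,"rx":0,"ry":0,"rz":0,"claw":1},
    {"dx":0,"dy":0.03,"dz":0,"rx":0,"ry":0,"rz":0,"claw":1},
    {"dx":0,"dy":0.02,"dz":0,"rx":0,"ry":0,"rz":0,"claw":1},
    {"dx":0,"dy":0,"dz":0,"rx":0,"ry":0,"rz":0,"claw":1}
  ]
}}

```text
time_s: 8.1
ee_pos: [0.6164, 0.0786, 0.0875]
eef_rot: [-3.141, -0.0, 2.974]
force: [-1.4, -4.7, 2.1]
grip_width: 0.0003
grip_force: 2.5
```

>>> {"method": "step_arm", "body": {
  "plan": [
    {"dx":0,"dy":0.015,"dz":0,"rx":0,"ry":0,"rz":0,"claw":1},
    {"dx":0,"dy":0,"dz":0,"rx":0,"ry":0,"rz":0,"claw":1}
  ]
}}

```text
time_s: 8.3
ee_pos: [0.6167, 0.0799, 0.0875]
eef_rot: [-3.141, -0.0, 2.974]
force: [-1.3, -4.3, 1.3]
grip_width: 0.0007
grip_force: 2.5
```

>>> {"method": "step_arm", "body": {
  "plan": [
    {"dx":0,"dy":0.015,"dz":0,"rx":0,"ry":0,"rz":0,"claw":1},
    {"dx":0,"dy":0,"dz":0,"rx":0,"ry":0,"rz":0,"claw":1}
  ]
}}

```text
time_s: 8.5
ee_pos: [0.617, 0.0816, 0.0875]
eef_rot: [-3.141, -0.0, 2.974]
force: [-0.7, -4.0, 1.3]
grip_width: 0.0004
grip_force: 1.9
```

>>> {"method": "step_arm", "body": {
  "plan": [
    {"dx":0,"dy":0.015,"dz":0,"rx":0,"ry":0,"rz":0,"claw":1},
    {"dx":0,"dy":0,"dz":0,"rx":0,"ry":0,"rz":0,"claw":1}
  ]
}}

```text
time_s: 8.7
ee_pos: [0.6173, 0.0835, 0.0874]
eef_rot: [3.141, 0.0, 2.974]
force: [-0.5, -1.4, 0.7]
grip_width: 0.0004
grip_force: 1.0
```

```bash
python3 look.py
```

```text
8.7 tcp yG 185.31801382460026
wrist
 strip -70 -45 ('cast', [1.9, 104.5], 72.1) ('bell', [22.1, 75.1], 99.0) ('blade', [101.7, 199.5], 58.5) ('grip', [203.3, 210.7], 101.5)
 strip -40 -15 ('cast', [-15.2, 104.4], 72.1) ('bell', [19.1, 92.0], 98.6) ('blade', [102.2, 197.7], 58.5) ('grip', [202.1, 211.9], 104.1)
 strip -10 15 ('cast', [-19.9, 104.4], 72.0) ('bell', [9.0, 94.6], 98.6) ('blade', [102.0, 169.7], 58.6) ('grip', [202.1, 211.7], 104.2)
 bell circle ((-2.5885887145996094, 42.2184944152832), 64.22750091552734) [[-64.4, 10.9], [58.1, 94.1]]
```

Nearly at the crest; 1 mm at a time.

>>> {"method": "step_arm", "body": {
  "plan": [
    {"dx":0,"dy":0.01,"dz":0,"rx":0,"ry":0,"rz":0,"claw":1},
    {"dx":0,"dy":0,"dz":0,"rx":0,"ry":0,"rz":0,"claw":1}
  ]
}}

```text
time_s: 8.95
ee_pos: [0.6174, 0.0846, 0.0875]
eef_rot: [3.141, 0.0, 2.974]
force: [1.5, -0.6, 0.5]
grip_width: 0.0004
grip_force: 0.3
```

>>> {"method": "step_arm", "body": {
  "plan": [
    {"dx":0,"dy":0.01,"dz":0,"rx":0,"ry":0,"rz":0,"claw":1},
    {"dx":0,"dy":0,"dz":0,"rx":0,"ry":0,"rz":0,"claw":1},
    {"dx":0,"dy":0,"dz":0,"rx":0,"ry":0,"rz":0,"claw":1}
  ]
}}

```text
time_s: 9.25
ee_pos: [0.6175, 0.0855, 0.0874]
eef_rot: [3.141, -0.0, 2.974]
force: [-0.7, -1.3, 0.0]
grip_width: 0.0004
grip_force: 0.0
```

```bash
python3 look.py
```

```text
9.25 tcp yG 187.24178301210696
wrist
 strip -70 -45 ('cast', [3.9, 104.6], 72.1) ('bell', [24.7, 75.5], 99.0) ('blade', [101.5, 199.5], 58.5) ('grip', [205.5, 212.7], 101.5)
 strip -40 -15 ('cast', [-9.7, 104.4], 72.1) ('bell', [21.1, 91.9], 98.5) ('blade', [102.1, 199.5], 58.5) ('grip', [204.2, 214.1], 104.1)
 strip -10 15 ('cast', [-19.5, 104.3], 72.0) ('bell', [10.6, 94.5], 98.6) ('blade', [101.8, 171.8], 58.6) ('grip', [204.3, 214.0], 104.1)
 bell circle ((-2.8490982055664062, 43.319114685058594), 63.38180160522461) [[-64.1, 12.4], [57.1, 94.0]]
```

>>> {"method": "step_arm", "body": {
  "plan": [
    {"dx":0,"dy":0.01,"dz":0,"rx":0,"ry":0,"rz":0,"claw":1},
    {"dx":0,"dy":0,"dz":0,"rx":0,"ry":0,"rz":0,"claw":1},
    {"dx":0,"dy":0,"dz":0,"rx":0,"ry":0,"rz":0,"claw":1}
  ]
}}

```text
time_s: 9.6
ee_pos: [0.6177, 0.0863, 0.0875]
eef_rot: [3.142, 0.0, 2.974]
force: [-0.2, -0.6, -0.1]
grip_width: 0.0005
grip_force: 0.0
```

```bash
sed -i 's/y<200/y<230/' fit2.py; python3 look.py
```

```text
9.6 tcp yG 188.14830595385024
wrist
 strip -70 -45 ('cast', [4.6, 104.7], 72.1) ('bell', [27.6, 74.6], 99.0) ('blade', [101.8, 211.0], 58.5) ('grip', [212.3, 219.6], 101.6)
 strip -40 -15 ('cast', [-8.8, 104.4], 72.1) ('bell', [21.8, 92.0], 98.6) ('blade', [102.0, 207.0], 58.5) ('grip', [211.2, 221.2], 104.2)
 strip -10 15 ('cast', [-19.5, 104.5], 72.1) ('bell', [11.7, 94.5], 98.6) ('blade', [101.8, 207.1], 58.6) ('grip', [211.3, 220.8], 104.1)
 bell circle ((-2.7766246795654297, 43.56258010864258), 63.34561538696289) [[-64.0, 13.1], [56.8, 94.0]]
```

The blade has dropped in at about 44.5 mm, the third click. I back off and lift clear.

>>> {"method": "step_arm", "body": {
  "plan": [
    {"dx":0,"dy":-0.1,"dz":0,"rx":0,"ry":0,"rz":0,"claw":1},
    {"dx":0,"dy":-0.1,"dz":0,"rx":0,"ry":0,"rz":0,"claw":1},
    {"dx":0,"dy":0,"dz":-0.2,"rx":0,"ry":0,"rz":0,"claw":1},
    {"dx":0,"dy":0,"dz":-0.3,"rx":0,"ry":0,"rz":0,"claw":1},
    {"dx":0,"dy":0,"dz":-0.3,"rx":0,"ry":0,"rz":0,"claw":1},
    {"dx":0,"dy":0,"dz":-0.3,"rx":0,"ry":0,"rz":0,"claw":1},
    {"dx":0,"dy":0,"dz":-0.2,"rx":0,"ry":0,"rz":0,"claw":1},
    {"dx":0,"dy":0,"dz":0,"rx":0,"ry":0,"rz":0,"claw":1},
    {"dx":0,"dy":0,"dz":0,"rx":0,"ry":0,"rz":0,"claw":1}
  ]
}}

```text
time_s: 10.55
ee_pos: [0.6142, 0.0659, 0.2168]
eef_rot: [-3.141, -0.0, 2.974]
force: [-0.2, 0.4, -0.9]
grip_width: 0.0005
grip_force: 0.0
```

```bash
python3 look.py w5.png
```

```text
10.55 tcp yG 167.4376255130919
wrist
 strip -70 -45 ('cast', [-45.2, 103.9], 72.1) ('bell', [-15.1, 74.1], 98.7) ('blade', [103.0, 210.9], 58.4) ('grip', [213.5, 218.3], 102.1)
 strip -40 -15 ('cast', [-45.2, 104.0], 72.0) ('bell', [-32.5, 90.6], 98.5) ('blade', [103.4, 207.0], 58.5) ('grip', [211.2, 220.9], 104.1)
 strip -10 15 ('cast', [-20.0, 103.9], 72.0) ('bell', [-35.3, 93.7], 98.4) ('blade', [103.4, 206.9], 58.5) ('grip', [211.1, 220.9], 104.0)
 bell circle ((0.09359273314476013, 29.040878295898438), 65.77674865722656) [[-63.7, -34.3], [63.5, 92.6]]
```

View pics/w5.png

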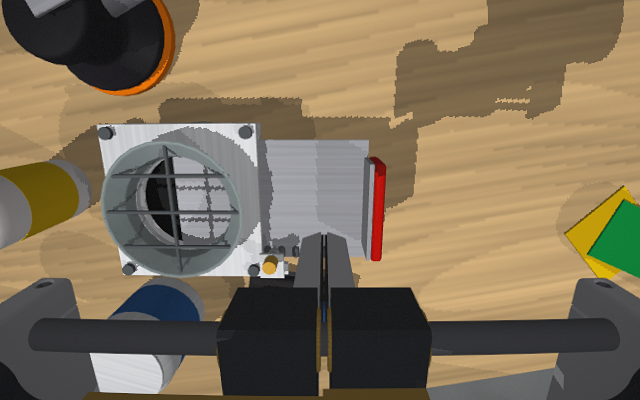

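The hand is clear. The grip at (377, 210) stands at about 44.6 mm, and the duct opening shows dark at (160, 195). The sander, tin and bottle are still in place.

```bash
python3 -c "
from station import hand_in
print(hand_in())"
```

```text
the job is handed in; nothing more can be done
None
```

The blast gate sits in its third click (blade measured at about 44.6 mm), the hand is clear, no bystander was touched, and the job is handed in; no verdict was returned.

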